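# Second course of the laser shield wall

## Robot

A 6-joint arm with a two-finger parallel gripper is mounted at the origin on the work surface. World frame = base frame: x ahead of the robot, y to its left, z up, the work surface at z = 0. Lengths are in m, angles in degrees, forces in N, time in s.
With the tool pointing down it reaches from about 0.25 to 0.8 m from the base axis. Payload 3.9 kg.
Tool frame: the origin (TCP) lies where the fingers leave the gripper's body, on its centre line; the fingertips stand ctrl.finger_overhang ahead of it and the grasp point (between the pads) lies 54 mm ahead of it (ctrl.finger_overhang is the distance from the TCP to the fingertips, in m); z points along the fingers, y is the line along which they close (so a half turn about z gives the same grasp; the last joint's range is limited). The gripper opens to 85 mm and grips with 20 to 120 N. Pads are 22 mm wide; open, the fingers measure 114 mm over their backs; the gripper's body (76 mm by 85 mm) begins 54 mm behind the grasp point. The pads swing forward as they close: fully open they stand 13 mm farther back than shut.
Start: joints at [67.953, 14.897, -7.913, 67.191, 0, 90], TCP at [0.197, 0.487, 0.304] pointing down, gripper open.
Joint ranges: [-159.42, 159.42], [-47.68, 98.78], [-73.54, 78.23], [-108.79, 121.32], [-90, 84.71], [-180, 180]. Speed limits (degrees/s): [147.25, 147.25, 180, 180, 180, 180].

## Interface

Orientations are given as a 3x3 rotation matrix whose columns are the frame's x, y, z axes.
In Python, from cell import ctrl gives the robot as it stands.
- The arm moves only by the shell command python3 -m crank 'ROWS' [OPENING]. ROWS is JSON, one flat list of numbers, 4 for each row, row after row: the shift along the tool's x, y, z scaled (see below), then the turn about the tool's z scaled (see below). In form: [dx, dy, dz, turn, dx, dy, dz, turn, ...]. A call has 1 to 8 rows; each row is the pose to reach, as a shift and turn from the pose commanded when the call began, along the tool's axes at that moment; what a row does not reach only later rows make up. The controller multiplies each number of a shift by 150 mm and each number of a turn by 45 degrees. A row lasts 1/8 s, in which the tool goes at most 62.5 mm and 10.7 degrees, less where a joint would pass 70% of its speed; a pose out of reach is approached as far as the arm can. A call with a number of a shift or a turn outside -1 to 1 is refused whole. A call with a gripper value outside its range is refused whole. OPENING is the opening, from 0 (shut) to 1 (fully open), set as the call begins (- or left out, the last holds). The fingers move at their own pace and stop on an object; the grip force is fixed at half the most. Time passes only in rows, so rows that repeat a pose let the fingers close. It gives the time, the measured TCP pose, the force, the opening and the grip force at its end, in the units of the state.
- ctrl.get_state(): the state, without advancing time (a new reading comes with each control period).
- ctrl.capture(name): name is "scene" or "top" or "wrist"; returns (picture, depth): 400x640x3 uint8, red, green, blue; 400x640 float32, m along the optical axis (not along the pixel's ray), 0 where there is no reading.
- ctrl.get_calibration(name): a dict with "camera_matrix" (3x3 intrinsics, pixels), "k1" (the pictures are not rectified: a ray, as slopes to the right and down, at radius r is drawn at 1 + k1 r^2 times it, then the intrinsics apply), "extrinsics" (4x4, takes a point from camera to world coordinates). Camera axes: x right, y up, looking along -z (the intrinsics and any distortion apply to the point x, -y, -z); pixel columns grow to the right and rows downward; lengths in m; the calibration is good to about 2 mm. A picture is of the moment at which its call begins: read the wrist's pose just before it. get_calibration takes no time and is no camera call; for the wrist camera it gives the pose at the moment of the call.
- ctrl.job_done(): hands the job in; it is judged then, once.
Trained networks look in the newest picture that a camera, given by its name, has taken for a name from the list of things; names that differ only in an ending like _2 or _b are one class to them, and where a whole thing is asked for, a point or a joint stands for the part that bears it (a point fixed in the world has none). Each returns a list of dicts, best first, with "confidence" (0 to 1); they miss things now and then, are a little off and sometimes report something else, mostly with a low value. They report only what shows in the picture. A call takes as long as a camera call. They do not tell look-alikes from the thing itself.
- ctrl.boxes_of(camera, label): "xy" ([column, row] in pixels, amid what is visible of it).
- ctrl.regions_of(camera, label): "region" (400x640 bool, what is visible of it) and "xy" ([column, row] in pixels, amid what is visible of it).
- ctrl.landmark_of(camera, label): "xy" ([column, row] in pixels: a listed point, or the origin of a listed thing).
The state is a dict: "time": time; "joints": joint angles; "joint_vel": joint speeds; "tau": joint torques, N m; "tool_pos": TCP position; "eef_rot": TCP orientation; "wrist_force": force on the tool from outside, world axes, zero at the start; "moment": the same for the moment, N m; "width": finger opening in m; "grasp_force": force on a finger pad.
Only numpy, scipy, OpenCV 4.12 (cv2) and the standard library are available. Lean on these libraries where they do the work, as an engineer would, in place of code of your own. Each camera call takes 0.05 s, during which the arm holds its last target. There are 200 camera calls.

## Task

Lay the second course of the small shield wall in front of the laser, using the three aluminium blocks on the sloping rack. First lay the full block lengthwise across the joint of the lower course, centred on it, then lay a half block at each end so that the ends and faces come flush with the course below and no joint stands over another. Set each block down without dropping it, and leave the lower course and everything else on the bench where it is.

Things in the scene. Friction and masses are not known exactly. Their poses are not given: they have to be found in the camera images.
- plate: fixed dark steel base plate, 230 x 100 x 6 mm, flat on the bench; carries the lower course. Origin: centre of its underside, right below the joint between the two lower blocks; x along the wall, y across it, z up. The finished wall is 182 mm long, 44 mm wide and two courses (2 x 36 mm) high, centred on the plate; the second course's block centres lie 60 mm above the bench, at 0 (full block) and 69 mm either way (half blocks) along the plate's x
- lower_a: lower-course full block, 90 x 44 x 36 mm bare aluminium, 0.38 kg, loose on the plate, centred at plate x = -46 mm. Origin: centre of its underside; x along its length
- lower_b: lower-course full block, same as lower_a, centred at plate x = +46 mm; a 2 mm joint lies between the two
- rack: fixed grey rack, 250 mm wide (its y), whose top face slopes at 30 degrees: low edge towards the robot (its -x), climbing towards its +x. Origin: on the bench below it; the foot of the slope, at the lip, is at (-60, 0, +30) mm. Three lanes at y = -80, 0, +80 mm hold one block each (which block is in which lane varies); the lip along the low edge is 8 mm thick and 12 mm high. Blocks lie flat on the slope, lengthwise up it, 36 mm free on both sides between neighbours
- full_block: full block to be laid: bare aluminium, 90 long x 44 wide x 36 mm high, about 0.38 kg, loose, on the rack like the half blocks. Body origin: the middle of the underside's edge at the low end; x along its length (up the slope at the start), y across, z out of its top
- full_block_center (a point): the centre of the full block, with that block's axes (x length, y width, z height; 18 mm above its underside)
- half_block_1: half block: bare aluminium, 44 long x 44 wide x 36 mm high, about 0.19 kg, loose. At the start it lies on the rack in one of its three lanes, low end against the rack's lip. Body origin: the middle of the underside's edge at the low end; x along its length (up the slope at the start), y across, z out of its top.
- half_block_1_center (a point): the centre of half block 1, with that block's axes (x length, y width, z height; 18 mm above its underside)
- half_block_2: the other half block: bare aluminium, 44 long x 44 wide x 36 mm high, about 0.19 kg, loose. At the start it lies on the rack in one of its three lanes, low end against the rack's lip. Body origin: the middle of the underside's edge at the low end; x along its length (up the slope at the start), y across, z out of its top.
- half_block_2_center (a point): the centre of half block 2, with that block's axes (x length, y width, z height; 18 mm above its underside)
- dish: bystander: closed white culture dish, 35 mm across, 10 mm high, on the bench near the gap between rack and wall; origin under its centre
- driver: bystander: screwdriver 160 mm long, lying on the far side
- tip_box: bystander: pipette-tip box, 124 x 89 x 63 mm, beyond the rack; origin under its centre
- screw_jar: bystander: small jar, 34 mm across, 45 mm high, between rack and wall; origin under its centre
- knob_foot: bystander: round black microscope foot, 64 mm across, 50 mm high, beyond the wall; origin under its centre
- laser: fixed grey laser unit on the wall's right (-y) side, 300 x 110 mm, 123 mm high, its brass port towards the wall; origin on the bench under its centre
Things that resemble listed ones, but are neither listed nor needed, are in the scene too. Leave any orange or yellow look-alike of the full_block alone.

How it is judged (in metres and radians):
On the way, in this order (a step that is already met when the one before it is completed fails the run):
1. the full block lies across the joint of the lower course, released (x of full_block_center in the frame of plate between -0.006 and 0.006 m and y of full_block_center in the frame of plate between -0.006 and 0.006 m and z of full_block_center in the frame of plate between 0.057 and 0.063 m and angle between the z axis of full_block_center and the z axis of plate, either way round below 0.06 rad and angle between the x axis of full_block_center and the x axis of plate, either way round below 0.1 rad and contact force between the fingers and full_block below 0.05 N and linear speed of full_block below 0.02 m/s), for 0.2 s.
2. a half block lies at each end of it, released (all of step 1 and ((x of half_block_1_center in the frame of plate between 0.063 and 0.075 m and y of half_block_1_center in the frame of plate between -0.006 and 0.006 m and z of half_block_1_center in the frame of plate between 0.057 and 0.063 m and angle between the z axis of each of half_block_1_center, half_block_2_center and the z axis of plate, either way round below 0.06 rad and (angle between the x axis of half_block_1_center and the x axis of plate, either way round below 0.1 rad or angle between the x axis of half_block_1_center and the y axis of plate, either way round below 0.1 rad) and x of half_block_2_center in the frame of plate between -0.075 and -0.063 m and y of half_block_2_center in the frame of plate between -0.006 and 0.006 m and z of half_block_2_center in the frame of plate between 0.057 and 0.063 m and (angle between the x axis of half_block_2_center and the x axis of plate, either way round below 0.1 rad or angle between the x axis of half_block_2_center and the y axis of plate, either way round below 0.1 rad)) or (x of half_block_2_center in the frame of plate between 0.063 and 0.075 m and y of half_block_2_center in the frame of plate between -0.006 and 0.006 m and z of half_block_2_center in the frame of plate between 0.057 and 0.063 m and angle between the z axis of each of half_block_2_center, half_block_1_center and the z axis of plate, either way round below 0.06 rad and (angle between the x axis of half_block_2_center and the x axis of plate, either way round below 0.1 rad or angle between the x axis of half_block_2_center and the y axis of plate, either way round below 0.1 rad) and x of half_block_1_center in the frame of plate between -0.075 and -0.063 m and y of half_block_1_center in the frame of plate between -0.006 and 0.006 m and z of half_block_1_center in the frame of plate between 0.057 and 0.063 m and (angle between the x axis of half_block_1_center and the x axis of plate, either way round below 0.1 rad or angle between the x axis of half_block_1_center and the y axis of plate, either way round below 0.1 rad))) and contact force between the fingers and half_block_1 below 0.05 N and linear speed of each of half_block_1, half_block_2 below 0.02 m/s and contact force between the fingers and half_block_2 below 0.05 N), for 0.2 s.
At the end, for the whole second after the job is handed in: The full block lies centred over the lower joint with a half block (either, in either right-angle turn) at each end: each within 6 mm of its place along and across the wall, 3 mm in height, 0.1 rad of square, 0.06 rad of level; all released and at rest (all of step 2); the robot touches nothing.
It fails at once if a block is dropped (out of the fingers and falling faster than 0.45 m/s, about 10 mm of fall) ((contact force between the fingers and full_block below 0.01 N and linear speed of full_block above 0.45 m/s) or (contact force between the fingers and half_block_1 below 0.01 N and linear speed of half_block_1 above 0.45 m/s) or (contact force between the fingers and half_block_2 below 0.01 N and linear speed of half_block_2 above 0.45 m/s)).
It fails at once if a block of the lower course is shifted by more than 6 mm (distance of any of lower_a, lower_b from where it was at the start of the episode above 0.006 m).
It fails at once if something else on the bench is moved by more than 25 mm (distance of any of dish, driver, tip_box, screw_jar, knob_foot from where it was at the start of the episode above 0.025 m).
It also fails if it takes over 72 s, if anything falls off the work surface, if the arm or the gripper's body presses on something with over 40 N, if the wrist force passes 120 N, or if a joint passes its speed limit or range.

## Working session

There is one attempt and no reset: what is moved stays moved. The work goes in short steps, Python scripts to look and compute and a shell command to move; the robot and the scene stay as the last step left them, time stands still between calls to the robot, and variables do not carry over. Pictures are saved under pics/ and viewed, at most 10 in all, crops included, and the job is handed in when it is done.

```bash
ls; mkdir -p pics
cat > h.py <<'E'
import numpy as np, cv2
from cell import ctrl
def cap(cam,name=None):
    C=ctrl.get_calibration(cam); im,d=ctrl.capture(cam)
    if name: cv2.imwrite('pics/'+name,cv2.cvtColor(im,cv2.COLOR_RGB2BGR))
    return im,d,C
def cloud(d,C):
    K=np.array(C['camera_matrix']);E=np.array(C['extrinsics'])
    h,w=d.shape
    v,u=np.mgrid[0:h,0:w]
    p=cv2.undistortPoints(np.stack([u.ravel(),v.ravel()],1).astype(np.float64)[:,None],K,np.array([C['k1'],0,0,0,0.]))[:,0]
    z=d.ravel()
    P=np.stack([p[:,0]*z,-p[:,1]*z,-z],1)
    W=P@E[:3,:3].T+E[:3,3]
    W[z<=0]=np.nan
    return W.reshape(h,w,3)
E
python3 - <<'E'
from h import *
s=ctrl.get_state();print(s['tool_pos'],s['eef_rot'],s['time'],s['width'],ctrl.finger_overhang)
for c in('scene','top'):
    im,d,C=cap(c,c+'0.png');W=cloud(d,C)
    print(c,np.array(C['extrinsics'])[:3,3])
    for n in('plate','lower_a','rack','full_block','half_block_1','dish','screw_jar','knob_foot','laser','tip_box','driver'):
        for r in ctrl.regions_of(c,n)[:4]:
            m=r['region'];print(n,round(r['confidence'],2),np.round(r['xy']),m.sum(),np.round(np.nanmedian(W[m],0),3))
E
```

```text
pics
[0.19685841 0.48610289 0.30307787] [[-9.26870851e-01  3.75379619e-01 -7.53096799e-04]
 [ 3.75380374e-01  9.26869126e-01 -1.78843605e-03]
 [ 2.66797269e-05 -1.94034701e-03 -9.99998117e-01]] 0.0 0.08552584126780141 0.0726
scene [1.13666409 0.4582889  1.26584195]
plate 0.58 [292. 218.] 879 [ 0.577 -0.121  0.006]
lower_a 0.95 [284. 212.] 528 [ 0.591 -0.14   0.04 ]
lower_a 0.55 [301. 195.] 446 [ 0.499 -0.144  0.04 ]
lower_a 0.31 [390. 265.] 2025 [0.547 0.211 0.067]
rack 0.94 [393. 267.] 2127 [0.547 0.216 0.066]
full_block 0.95 [409. 222.] 511 [0.368 0.165 0.034]
full_block 0.91 [477. 218.] 611 [0.224 0.304 0.033]
full_block 0.79 [453. 254.] 573 [0.363 0.313 0.034]
full_block 0.57 [421. 278.] 470 [0.522 0.296 0.086]
half_block_1 0.76 [381. 240.] 309 [0.497 0.137 0.069]
half_block_1 0.67 [213. 145.] 4033 [ 0.582 -0.45   0.108]
half_block_1 0.63 [401. 259.] 307 [0.497 0.216 0.07 ]
dish 0.6 [304. 263.] 104 [0.652 0.001 0.009]
dish 0.54 [280. 216.] 529 [ 0.595 -0.141  0.04 ]
dish 0.39 [390. 268.] 2208 [0.546 0.215 0.066]
screw_jar 0.54 [347. 211.] 161 [ 0.46  -0.014  0.038]
knob_foot 0.93
[... 562 characters left out ...]
77 [0.357 0.155 0.035]
full_block 0.74 [192. 302.] 577 [0.217 0.297 0.035]
full_block 0.58 [199. 199.] 579 [0.505 0.286 0.08 ]
full_block 0.58 [194. 256.] 454 [0.354 0.306 0.035]
half_block_1 0.77 [254. 206.] 301 [0.485 0.13  0.069]
half_block_1 0.51 [226. 211.] 303 [0.484 0.206 0.07 ]
half_block_1 0.25 [341. 193.] 1492 [ 0.532 -0.139  0.005]
dish 0.58 [299. 162.] 108 [ 0.653 -0.001  0.009]
screw_jar 0.68 [306. 223.] 96 [ 0.453 -0.021  0.044]
knob_foot 0.88 [334. 120.] 380 [ 0.753 -0.122  0.048]
laser 0.69 [456. 175.] 4534 [ 0.562 -0.473  0.109]
tip_box 0.61 [215. 136.] 1320 [0.728 0.232 0.061]
driver 0.57 [284. 116.] 170 [0.797 0.038 0.022]
driver 0.29 [348. 203.] 455 [ 0.497 -0.152  0.041]
```

View pictures.

View pics/scene0.png

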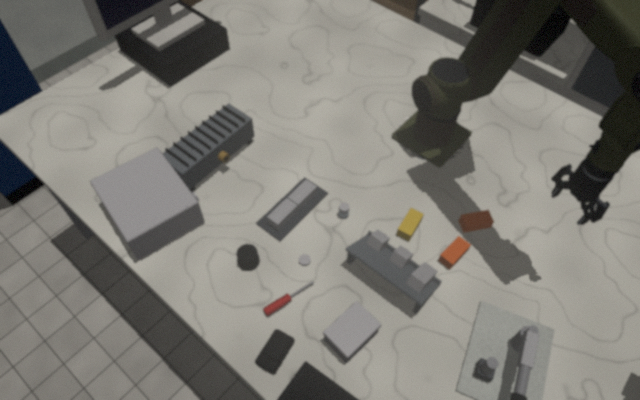

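View pics/top0.png

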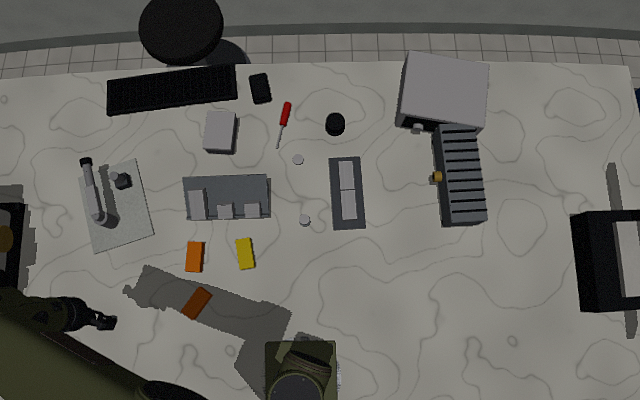

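```bash
cat >> h.py <<'E'
def to(p,yaw=None):
    "print shift/turn units to bring TCP to p, tool y axis at world angle yaw (deg)"
    s=ctrl.get_state();R=np.array(s['eef_rot']);d=R.T@(np.array(p)-s['tool_pos'])/.15
    t=0
    if yaw is not None:
        a=np.degrees(np.arctan2(R[1,1],R[0,1]));t=-((yaw-a+90)%180-90)/45
    print('shift',np.round(d,3),'turn',round(t,3),'pos',np.round(s['tool_pos'],4),'F',np.round(s['wrist_force'],1),'w',round(s['width'],4),'t',s['time'])
E
python3 -m crank '[-0.42,-0.42,0,-0.23,-0.8,-0.8,0,-0.4,-1,-0.95,0,-0.49,-1,-0.95,0,-0.49,-1,-0.95,0,-0.49]' 1
python3 -c "
from h import *
to([.46,.21,.33],90)"
```

```text
time: 1.82
tool_pos: [0.283, 0.2971, 0.3042]
eef_rot: [[-1.0, 0.003, 0.0], [0.003, 1.0, 0.0], [-0.0, 0.0, -1.0]]
wrist_force: [0.2, 0.4, 0.3]
width: 0.0855
grasp_force: 0.0
shift [-1.182 -0.577 -0.172] turn -0.004 pos [0.283  0.2971 0.3042] F [0.2 0.4 0.3] w 0.0855 t 1.825
```

```bash
python3 -m crank '[-0.4,-0.2,-0.1,0,-0.8,-0.4,-0.17,0,-1,-0.57,-0.17,0,-1,-0.57,-0.17,0,-1,-0.57,-0.17,0]'
cat > look.py <<'E'
import sys
from h import *
im,d,C=cap('wrist',sys.argv[1]);W=cloud(d,C);np.save('W.npy',W)
print(np.round(C['extrinsics'],3))
E
python3 look.py w1.png
```

```text
time: 2.45
tool_pos: [0.4322, 0.2136, 0.329]
eef_rot: [[-1.0, -0.001, -0.001], [-0.001, 1.0, 0.0], [0.001, 0.0, -1.0]]
wrist_force: [0.8, 0.1, -0.3]
width: 0.0851
grasp_force: 0.0
[[ 0.    -0.963 -0.27   0.364]
 [ 1.     0.    -0.     0.213]
 [ 0.001 -0.27   0.963  0.399]
 [ 0.     0.     0.     1.   ]]
```

View pics/w1.png

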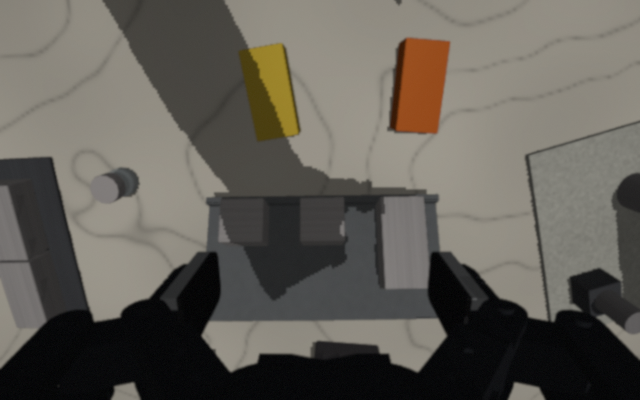

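```bash
cat > meas.py <<'E'
from h import *
W=np.load('W.npy')
for n in('full_block','half_block_1','rack','screw_jar','dish','lower_a'):
    for r in ctrl.regions_of('wrist',n)[:4]:
        m=cv2.erode(r['region'].astype(np.uint8),np.ones((3,3)))>0
        P=W[m];P=P[~np.isnan(P[:,0])]
        if len(P)<30: continue
        c=np.median(P,0);
        # robust plane
        for _ in range(4):
            u,s,v=np.linalg.svd(P-P.mean(0),full_matrices=False);k=np.abs((P-P.mean(0))@v[2])<.003;P=P[k]
        nn=v[2]*np.sign(v[2][2])
        rc=cv2.minAreaRect((P[:,:2]*1000).astype(np.float32))
        print(n,round(r['confidence'],2),np.round(r['xy']),len(P),'c',np.round(P.mean(0),4),'n',np.round(nn,3),'rect',np.round(rc[0],1),np.round(rc[1],1),round(rc[2],1),'min',np.round(P.min(0),3),'max',np.round(P.max(0),3))
E
python3 meas.py
```

```text
full_block 0.9 [269.  92.] 3813 c [0.3588 0.1592 0.0356] n [-0.     0.006  1.   ] rect [360.  159.4] [87.2 43.4] 9.1 min [0.314 0.132 0.033] max [0.406 0.186 0.038]
full_block 0.63 [416.  86.] 2714 c [0.353  0.3148 0.0356] n [-0.004 -0.036  0.999] rect [354.2 310.2] [43.2 90. ] 86.4 min [0.309 0.286 0.032] max [0.4   0.334 0.038]
full_block 0.56 [402. 242.] 3373 c [0.4986 0.2927 0.0833] n [-0.498 -0.024  0.867] rect [498.5 291. ] [77.4 43.1] 0.8 min [0.46  0.269 0.06 ] max [0.537 0.313 0.107]
half_block_1 0.86 [320. 220.] 1782 c [0.4797 0.2114 0.0719] n [-0.492 -0.007  0.87 ] rect [480.2 211.5] [39.1 41. ] 1.0 min [0.461 0.191 0.06 ] max [0.5   0.232 0.083]
half_block_1 0.69 [243. 224.] 1429 c [0.4792 0.1294 0.0708] n [-0.481  0.015  0.876] rect [481.  132.2] [41.9 39.6] 89.5 min [0.461 0.111 0.06 ] max [0.501 0.153 0.083]
half_block_1 0.37 [338. 351.] 665 c [0.6783 0.2344 0.0158] n [ 0.996 -0.083  0.038] rect [678.7 243.2] [82.3  4.6] 85.5 min [0.674 0.202 0.003] max [0.684 0.284 0.036]
rack 0.8 [311. 272.] 16013 c [0.5417 0.2005 0.0661] n [-0.499 -0.007  0.867] rect [529.8 212.3] [105.7 248.3] 1.1 min [0.476 0.087 0.029] max [0.585 0.336 0.09 ]
dish 0.72 [112. 184.] 329 c [ 0.4525 -0.0113  0.0298] n [-0.454  0.814  0.363] rect [452.4 -12.1] [27.9 17.5] 34.2 min [ 0.442 -0.025  0.008] max [ 0.467 -0.002  0.046]
lower_a 0.76 [ 18. 223.] 937 c [ 0.4934 -0.1345  0.0292] n [0.012 0.897 0.441] rect [ 495.7 -137.5] [86.8 16.6] 1.7 min [ 0.452 -0.145  0.013] max [ 0.539 -0.128  0.044]
lower_a 0.75 [ 34. 291.] 807 c [ 0.5854 -0.1435  0.0367] n [0.003 0.511 0.86 ] rect [ 588.3 -142.7] [88.  33.1] 1.4 min [ 0.544 -0.16   0.023] max [ 0.632 -0.125  0.044]
```

```bash
python3 -c "
from h import *
to([.507,.291,.2],91)
to([.507,.291,.131],91)"
```

```text
shift [-0.501  0.517  0.864] turn -0.02 pos [0.432  0.2133 0.3295] F [0.2 0.2 0.5] w 0.0851 t 2.8
shift [-0.501  0.517  1.324] turn -0.02 pos [0.432  0.2133 0.3295] F [0.2 0.2 0.5] w 0.0851 t 2.8
```

```bash
python3 -m crank '[-0.25,0.25,0.25,-0.02,-0.5,0.515,0.45,-0.02,-0.5,0.515,0.75,-0.02,-0.5,0.515,0.86,-0.02,-0.5,0.515,0.86,-0.02,-0.5,0.515,0.86,-0.02]' 0.75
python3 -c "
from h import *
to([.507,.291,.131],91)"
```

```text
time: 3.55
tool_pos: [0.508, 0.2904, 0.2015]
eef_rot: [[-1.0, -0.016, 0.002], [-0.016, 1.0, 0.001], [-0.002, 0.001, -1.0]]
wrist_force: [-0.2, 0.8, -0.1]
width: 0.064
grasp_force: 0.0
shift [0.007 0.004 0.47 ] turn -0.002 pos [0.508  0.2904 0.2015] F [-0.2  0.8 -0.1] w 0.064 t 3.55
```

```bash
python3 -m crank '[0,0,0.2,0,0,0,0.36,0,0,0,0.44,0,0,0,0.465,0,0,0,0.465,0,0,0,0.465,0]'
python3 -m crank '[0,0,0,0,0,0,0,0,0,0,0,0,0,0,0,0,0,0,0,0,0,0,0,0]' 0
```

```text
time: 4.3
tool_pos: [0.5082, 0.2903, 0.1317]
eef_rot: [[-1.0, -0.016, 0.002], [-0.016, 1.0, 0.001], [-0.002, 0.001, -1.0]]
wrist_force: [0.2, -0.6, -0.1]
width: 0.0641
grasp_force: 0.0
time: 5.05
tool_pos: [0.5081, 0.2907, 0.1317]
eef_rot: [[-1.0, -0.016, 0.001], [-0.016, 1.0, 0.002], [-0.001, 0.002, -1.0]]
wrist_force: [-0.6, 2.4, 5.6]
width: 0.0434
grasp_force: 62.5
```

```bash
python3 -m crank '[0,0,-0.1,0,0,0,-0.3,0,0,0,-0.55,0,0,0,-0.8,0,0,-0.25,-0.9,0,0.1,-0.6,-0.9,0,0.3,-0.9,-0.9,0,0.4,-1,-0.9,0]'
python3 -m crank '[0.2,-0.3,0,0,0.4,-0.65,0,0,0.55,-0.95,0,0,0.58,-1,0,0,0.58,-1,0,0,0.58,-1,0,0]'
python3 look.py w2.png; python3 meas.py; python3 -c "
from h import *
to([.36,-.06,.11],91)"
```

```text
time: 6.05
tool_pos: [0.4469, 0.136, 0.2651]
eef_rot: [[-1.0, -0.013, -0.004], [-0.013, 1.0, -0.003], [0.004, -0.003, -1.0]]
wrist_force: [-0.2, 0.2, -4.9]
width: 0.043
grasp_force: 62.4
time: 6.8
tool_pos: [0.366, -0.0117, 0.2658]
eef_rot: [[-1.0, -0.017, 0.001], [-0.017, 1.0, 0.0], [-0.001, 0.0, -1.0]]
wrist_force: [-0.4, -0.1, -4.4]
width: 0.043
grasp_force: 63.4
[[-0.016 -0.962 -0.271  0.298]
 [ 1.    -0.015 -0.005 -0.013]
 [ 0.001 -0.272  0.962  0.335]
 [ 0.     0.     0.     1.   ]]
full_block 0.94 [637.  41.] 236 c [0.2428 0.2644 0.0107] n [-0.323  0.796  0.512] rect [245.3 266.3] [29.8 14.1] 24.4 min [0.229 0.257 0.   ] max [0.256 0.278 0.023]
full_block 0.83 [323. 251.] 23518 c [ 0.3528 -0.0122  0.2155] n [-0.499 -0.005  0.866] rect [351.6 -12.2] [68.  43.2] 0.8 min [ 0.317 -0.034  0.193] max [0.386 0.01  0.235]
full_block 0.64 [628. 180.] 1293 c [0.366  0.2881 0.013 ] n [0.063 0.998 0.017] rect [352.8 288.7] [ 4.9 87.7] 86.7 min [0.309 0.284 0.001] max [0.397 0.293 0.035]
full_block 0.59 [509. 169.] 2231 c [0.3569 0.1614 0.0353] n [ 0.02  -0.173  0.985] rect [359.5 156.4] [
[... 310 characters left out ...]
] rect [478.9 209.2] [41.8 37.2] 89.2 min [0.46  0.188 0.054] max [0.498 0.23  0.083]
rack 0.78 [602. 318.] 3990 c [0.5189 0.2393 0.0544] n [-0.419  0.025  0.908] rect [516.1 204.4] [100.4 216.3] 0.2 min [0.466 0.096 0.03 ] max [0.567 0.312 0.08 ]
lower_a 0.92 [180. 278.] 616 c [ 0.4634 -0.1501  0.0357] n [-0.661  0.405  0.632] rect [ 467.7 -152.9] [30.8 43.7] 0.2 min [ 0.452 -0.175  0.011] max [ 0.483 -0.131  0.044]
lower_a 0.77 [192. 387.] 691 c [ 0.5877 -0.1494  0.0416] n [ 0.001 -0.002  1.   ] rect [ 587.8 -147.2] [22.8 61.3] 52.3 min [ 0.558 -0.169  0.039] max [ 0.61  -0.133  0.044]
shift [ 0.042 -0.32   1.037] turn -0.001 pos [ 0.3655 -0.0119  0.2656] F [ 0.6  0.6 -4.6] w 0.0431 t 7.15
```

View pics/w2.png

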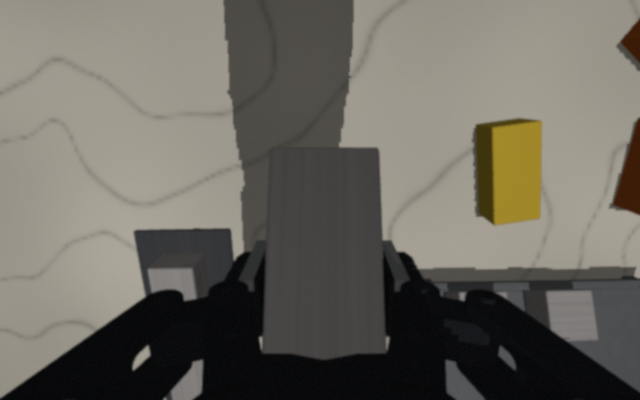

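```bash
python3 -m crank '[0.1,-0.1,0.3,0,0.14,-0.19,0.6,0,0.14,-0.19,0.85,0,0.14,-0.19,1,0,0.14,-0.19,1,0,0.14,-0.19,1,0]'
python3 -m crank '[0,0,0.05,0,0,0,0.08,0,0,0,0.1,0,-0.03,0,0.13,0,-0.03,0,0.13,0,-0.03,0,0.13,0]'
```

```text
time: 7.9
tool_pos: [0.3457, -0.0412, 0.1164]
eef_rot: [[-1.0, -0.016, 0.001], [-0.016, 1.0, -0.0], [-0.001, -0.0, -1.0]]
wrist_force: [0.6, -0.5, -5.2]
width: 0.043
grasp_force: 63.3
time: 8.65
tool_pos: [0.3509, -0.0411, 0.0969]
eef_rot: [[-1.0, -0.016, 0.003], [-0.016, 1.0, 0.0], [-0.003, 0.0, -1.0]]
wrist_force: [1.8, 0.2, 5.1]
width: 0.0437
grasp_force: 64.4
```

```bash
python3 -m crank '[-0.03,0,0.02,0,-0.05,0,0.045,0,-0.07,0,0.065,0,-0.09,0,0.085,0,-0.1,0,0.1,0,-0.1,0,0.1,0]'
python3 look.py w3.png; python3 meas.py | grep -E "full|lower"
```

```text
time: 9.4
tool_pos: [0.3646, -0.0408, 0.0814]
eef_rot: [[-1.0, -0.016, 0.0], [-0.016, 1.0, -0.0], [-0.0, -0.0, -1.0]]
wrist_force: [0.8, 0.5, 4.3]
width: 0.043
grasp_force: 64.7
[[-0.015 -0.962 -0.271  0.297]
 [ 1.    -0.014 -0.004 -0.042]
 [ 0.    -0.271  0.962  0.151]
 [ 0.     0.     0.     1.   ]]
full_block 0.6 [323. 241.] 26110 c [ 0.3469 -0.0414  0.0382] n [-0.078 -0.001  0.997] rect [350.9 -41.4] [80.6 43.9] 1.1 min [ 0.311 -0.064  0.032] max [ 0.391 -0.019  0.043]
```

```bash
python3 -m crank '[-0.01,0,0.01,0,-0.01,0,0.02,0,-0.01,0,0.03,0,-0.01,0,0.035,0,-0.01,0,0.035,0]'
python3 look.py w4.png; python3 meas.py | grep -E "full"
```

```text
time: 10.38
tool_pos: [0.3669, -0.0409, 0.0772]
eef_rot: [[-1.0, -0.016, 0.003], [-0.016, 1.0, -0.0], [-0.003, -0.0, -1.0]]
wrist_force: [-1.0, 1.4, 20.3]
width: 0.0431
grasp_force: 67.1
[[-0.015 -0.962 -0.273  0.299]
 [ 1.    -0.014 -0.004 -0.042]
 [ 0.    -0.273  0.962  0.147]
 [ 0.     0.     0.     1.   ]]
full_block 0.73 [324. 238.] 25971 c [ 0.3491 -0.0415  0.0356] n [-0.001 -0.     1.   ] rect [354.1 -41.7] [81.7 43.9] 0.6 min [ 0.313 -0.064  0.033] max [ 0.395 -0.019  0.038]
```

```bash
python3 -m crank '[0,0,-0.15,0,0,0,-0.4,0,-0.1,0.05,-0.7,0,-0.4,0.1,-1,0,-0.7,0.2,-1,0,-0.8,0.2,-1,0,-0.8,0.2,-1,0]'
python3 -m crank '[0,0,-0.35,0,0,0,-0.5,0,0,0,-0.5,0,0,0,-0.5,0]'
python3 look.py w5.png; python3 meas.py | grep -E "full|lower|jar"
```

```text
time: 11.6
tool_pos: [0.4847, -0.009, 0.2244]
eef_rot: [[-1.0, -0.016, -0.003], [-0.016, 1.0, -0.0], [0.003, -0.0, -1.0]]
wrist_force: [0.2, -0.0, -5.0]
width: 0.0433
grasp_force: 63.9
time: 12.1
tool_pos: [0.4833, -0.0091, 0.2991]
eef_rot: [[-1.0, -0.015, -0.004], [-0.015, 1.0, -0.0], [0.004, 0.0, -1.0]]
wrist_force: [-0.4, 0.2, -4.6]
width: 0.0432
grasp_force: 64.2
[[-0.015 -0.964 -0.267  0.416]
 [ 1.    -0.014 -0.004 -0.01 ]
 [ 0.    -0.267  0.964  0.369]
 [ 0.     0.     0.     1.   ]]
full_block 0.94 [628.  54.] 1632 c [0.3628 0.2885 0.0154] n [0.064 0.998 0.002] rect [354.9 289.1] [ 5.3 86.2] 86.3 min [0.312 0.284 0.   ] max [0.398 0.293 0.037]
full_block 0.69 [323. 239.] 25852 c [ 0.4652 -0.0097  0.2574] n [-0.002 -0.001  1.   ] rect [470.1  -9.6] [81.3 43.5] 0.5 min [ 0.429 -0.032  0.254] max [0.511 0.012 0.26 ]
full_block 0.6 [505.  44.] 1714 c [0.3647 0.1605 0.035 ] n [ 0.039 -0.265  0.964] rect [364.5 155.8] [81.9 38.7] 9.5 min [0.327 0.131 0.025] max [0.408 0.179 0.038]
screw_jar 0.5 [311. 126.] 192 c [ 0.443  -0.0191  0.0329] n [-0.997  0.038  0.073] rect [442.6 -19.7] [ 6.2 22. ] 0.9 min [ 0.44  -0.031 -0.001] max [ 0.446 -0.009  0.046]
lower_a 0.98 [182. 183.] 1809 c [ 0.4964 -0.1562  0.0413] n [-0.011  0.154  0.988] rect [ 497.8 -150.6] [89.4 40.1] 2.6 min [ 0.453 -0.172  0.034] max [ 0.542 -0.129  0.044]
lower_a 0.65 [192. 261.] 1212 c [ 0.5798 -0.1523  0.0414] n [-0.003  0.122  0.993] rect [ 583.1 -147.7] [75.7 40.4] 2.5 min [ 0.545 -0.169  0.035] max [ 0.621 -0.127  0.044]
```

View pics/w5.png

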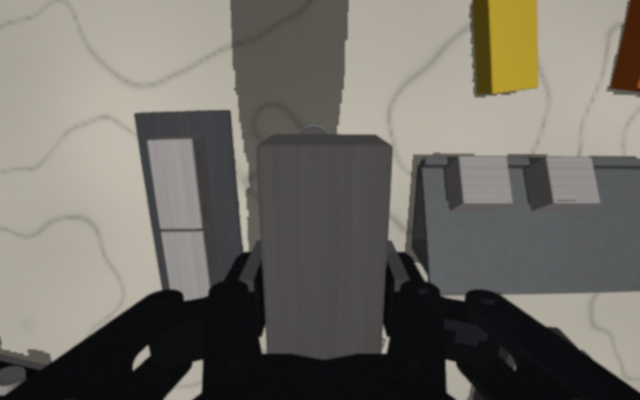

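```bash
cat > wall.py <<'E'
from h import *
W=np.load('W.npy')
def top(zlo,zhi,x0,x1,y0,y1):
    m=(W[...,2]>zlo)&(W[...,2]<zhi)&(W[...,0]>x0)&(W[...,0]<x1)&(W[...,1]>y0)&(W[...,1]<y1)
    n,l=cv2.connectedComponents(m.astype(np.uint8),connectivity=4)
    for i in range(1,n):
        P=W[l==i]
        if len(P)<200: continue
        rc=cv2.minAreaRect((P[:,:2]*1000).astype(np.float32))
        # edge lines in x bins
        b=((P[:,0])//.008).astype(int);q=[(P[b==k,0].mean(),np.percentile(P[b==k,1],1),np.percentile(P[b==k,1],99)) for k in np.unique(b) if (b==k).sum()>30]
        q=np.array(q);print(len(P),'z',round(np.median(P[:,2]),4),'rect',np.round(rc,1) if 0 else rc,'\n lo',np.polyfit(q[:,0],q[:,1],1),'hi',np.polyfit(q[:,0],q[:,2],1),'yc@mid',round((q[:,1]+q[:,2]).mean()/2,4))
        print(' x',np.round(np.percentile(P[:,0],[.5,99.5]),4))
import sys
top(*map(float,sys.argv[1:]))
E
python3 wall.py .0405 .047 .42 .66 -.2 -.1
```

```text
3653 z 0.0416 rect ((497.9019775390625, -152.5037384033203), (88.8305435180664, 44.00734329223633), 1.3704866170883179) 
 lo [ 0.02900022 -0.18806019] hi [ 0.037559   -0.15025348] yc@mid -0.1526
 x [0.4544 0.5419]
2479 z 0.0416 rect ((584.3797607421875, -149.83242797851562), (78.67403411865234, 43.81977462768555), 1.8883827924728394) 
 lo [ 0.13145158 -0.24606069] hi [-0.00571994 -0.12600551] yc@mid -0.1493
 x [0.5454 0.6214]
```

```bash
python3 -c "
from h import *
to([.5531,-.1503,.155],91.7)"
```

```text
shift [-0.44  -0.95   0.968] turn -0.018 pos [ 0.485  -0.0089  0.3003] F [ 0.3  0.4 -3.9] w 0.0434 t 12.45
```

```bash
python3 -m crank '[-0.2,-0.4,0.1,-0.01,-0.44,-0.75,0.2,-0.018,-0.44,-0.95,0.5,-0.018,-0.44,-0.95,0.8,-0.018,-0.44,-0.95,0.968,-0.018,-0.44,-0.95,0.968,-0.018,-0.44,-0.95,0.968,-0.018]'
python3 look.py w6.png; python3 meas.py | grep -E "full|lower"; python3 wall.py .0405 .047 .42 .66 -.2 -.1
python3 -c "
from h import *
to([.5535,-.1503,.120],91.7)"
```

```text
time: 13.32
tool_pos: [0.5545, -0.1505, 0.1568]
eef_rot: [[-1.0, -0.03, 0.002], [-0.03, 1.0, -0.001], [-0.002, -0.001, -1.0]]
wrist_force: [-0.6, 0.6, -5.2]
width: 0.0432
grasp_force: 64.0
[[-0.029 -0.962 -0.273  0.486]
 [ 1.    -0.028 -0.008 -0.153]
 [-0.    -0.273  0.962  0.226]
 [ 0.     0.     0.     1.   ]]
full_block 0.96 [324. 237.] 25960 c [ 0.5366 -0.1513  0.1149] n [-0.008 -0.     1.   ] rect [ 541.4 -151.2] [81.3 43.5] 1.6 min [ 0.5   -0.174  0.112] max [ 0.582 -0.129  0.117]
lower_a 0.65 [322.  82.] 8900 c [ 0.4786 -0.1536  0.0416] n [0.    0.001 1.   ] rect [ 479.1 -153.7] [50.9 43.9] 1.7 min [ 0.453 -0.176  0.039] max [ 0.505 -0.131  0.044]
8690 z 0.0417 rect ((479.3773193359375, -153.66024780273438), (51.39719772338867, 43.772430419921875), 1.7041349411010742) 
 lo [ 0.01580547 -0.18222258] hi [ 0.02516487 -0.14473075] yc@mid -0.1536
 x [0.4538 0.505 ]
shift [0.003 0.001 0.244] turn 0.001 pos [ 0.554  -0.1504  0.1566] F [ 0.5 -0.5 -4.1] w 0.0429 t 13.675
```

```bash
python3 -m crank '[0,0,0.1,0,0,0,0.18,0,0,0,0.22,0,0,0,0.24,0,0,0,0.25,0,0,0,0.25,0]'
```

```text
time: 14.42
tool_pos: [0.5528, -0.1502, 0.1193]
eef_rot: [[-1.0, -0.03, -0.001], [-0.03, 1.0, 0.0], [0.001, 0.0, -1.0]]
wrist_force: [-3.8, 1.6, 5.2]
width: 0.0427
grasp_force: 65.2
```

Contact made (about 10 N press). Release, retreat up, then look.

```bash
python3 -m crank '[0,0,0,0,0,0,0,0,0,0,0,0,0,0,0,0,0,0,0,0]' 0.75
python3 -m crank '[0,0,-0.1,0,0,0,-0.3,0,0,0,-0.6,0,0,0,-0.9,0,0,0,-1,0,0,0,-1,0]'
python3 look.py w7.png; python3 meas.py | grep -E "full|lower"; python3 wall.py .0405 .047 .42 .66 -.2 -.1;python3 wall.py .07 .09 .42 .66 -.2 -.1
python3 -c "
from h import *
to([.489,.2115,.20],91)"
```

```text
time: 15.05
tool_pos: [0.5536, -0.1504, 0.1182]
eef_rot: [[-1.0, -0.03, 0.0], [-0.03, 1.0, 0.0], [-0.0, 0.0, -1.0]]
wrist_force: [0.7, 0.3, 0.3]
width: 0.0639
grasp_force: 0.0
time: 15.8
tool_pos: [0.5541, -0.1505, 0.2695]
eef_rot: [[-1.0, -0.03, 0.003], [-0.03, 1.0, -0.001], [-0.003, -0.001, -1.0]]
wrist_force: [-0.0, -0.1, -0.6]
width: 0.0641
grasp_force: 0.0
[[-0.029 -0.961 -0.274  0.486]
 [ 1.    -0.028 -0.007 -0.153]
 [-0.001 -0.274  0.962  0.339]
 [ 0.     0.     0.     1.   ]]
full_block 0.64 [324. 168.] 6470 c [ 0.5419 -0.1509  0.0776] n [-0.    -0.001  1.   ] rect [ 544.3 -150.6] [89.8 43.4] 1.4 min [ 0.499 -0.173  0.075] max [ 0.59  -0.128  0.08 ]
lower_a 0.93 [322. 250.] 1293 c [ 0.6182 -0.149   0.0416] n [ 0.002 -0.     1.   ] rect [ 618.6 -148.9] [29.  41.9] 1.4 min [ 0.604 -0.17   0.04 ] max [ 0.633 -0.128  0.044]
lower_a 0.89 [325.  83.] 2989 c [ 0.4761 -0.1538  0.0417] n [-0.     0.001  1.   ] rect [ 476.5 -153.9] [45.3 42.4] 2.2 min [ 0.453 -0.176  0.039] max [ 0.499 -0.133  0.044]
2991 z 0.0417 rect ((476.2294921875, -153.916015625), (45.999595642089844, 43.95418930053711), 2.2400553226470947) 
 lo [ 0.01745419 -0.18340389] hi [ 0.04140995 -0.15248878] yc@mid -0.1539
 x [0.4536 0.4993]
1400 z 0.0417 rect ((618.9342651367188, -148.83770751953125), (31.71416664123535, 43.766700744628906), 2.032937526702881) 
 lo [ 0.04682373 -0.19886864] hi [ 2.79433412e-05 -1.28092659e-01] yc@mid -0.149
 x [0.6032 0.6342]
6732 z 0.0776 rect ((544.1511840820312, -150.869384765625), (90.1353759765625, 44.02012252807617), 1.523099422454834) 
 lo [ 0.02772023 -0.18741674] hi [ 0.02408339 -0.1424959 ] yc@mid -0.1509
 x [0.4993 0.5884]
shift [0.353 2.423 0.448] turn 0.016 pos [ 0.553  -0.1502  0.2668] F [-0.5  0.   0.2] w 0.0639 t 16.15
```

```bash
python3 -m crank '[0.1,0.3,0,0,0.2,0.65,0,0,0.3,1,0,0.016,0.3,1,0,0.016]'
python3 -m crank '[0,0.4,0,0,0.03,0.8,0,0,0.05,1,0,0,0.05,1,0,0,0.05,1,0,0]'
python3 -c "
from h import *
to([.4885,.2115,.20],91)"
```

```text
time: 16.65
tool_pos: [0.5024, 0.001, 0.2677]
eef_rot: [[-1.0, -0.022, -0.002], [-0.022, 1.0, 0.001], [0.002, 0.001, -1.0]]
wrist_force: [1.0, -0.9, -0.5]
width: 0.064
grasp_force: 0.0
time: 17.27
tool_pos: [0.4943, 0.1472, 0.2678]
eef_rot: [[-1.0, -0.017, -0.0], [-0.017, 1.0, -0.001], [0.0, -0.001, -1.0]]
wrist_force: [0.8, -0.1, -0.5]
width: 0.0639
grasp_force: 0.0
shift [0.031 0.43  0.452] turn -0.001 pos [0.4943 0.1472 0.2678] F [ 0.8 -0.1 -0.5] w 0.0639 t 17.275
```

```bash
python3 -m crank '[0.03,0.35,0,0,0.03,0.43,0.2,0,0.03,0.43,0.5,0,0.03,0.43,0.75,0,0.03,0.43,0.9,0,0.03,0.43,0.96,0,0.03,0.43,0.988,0,0.03,0.43,0.988,0]'
python3 -m crank '[0,0,0,0,0,0,0,0,0,0,0,0,0,0,0,0]' 0
```

```text
time: 18.27
tool_pos: [0.489, 0.2123, 0.1206]
eef_rot: [[-1.0, -0.017, 0.001], [-0.017, 1.0, 0.0], [-0.001, 0.0, -1.0]]
wrist_force: [-0.2, 0.0, 0.1]
width: 0.0642
grasp_force: 0.0
time: 18.77
tool_pos: [0.4891, 0.2128, 0.1212]
eef_rot: [[-1.0, -0.017, 0.002], [-0.017, 1.0, 0.001], [-0.002, 0.001, -1.0]]
wrist_force: [-0.6, -2.0, 6.3]
width: 0.0429
grasp_force: 61.6
```

```bash
python3 -m crank '[0,0,-0.1,0,0,0,-0.3,0,0,0,-0.55,0,0,-0.1,-0.8,0,0,-0.35,-0.9,0,0.1,-0.6,-0.9,0,0.3,-0.9,-0.9,0,0.4,-1,-0.9,0]'
python3 -m crank '[0.2,-0.3,0,0,0.4,-0.65,0,0,0.56,-0.7,0.2,0,0.56,-0.7,0.5,0,0.56,-0.7,0.7,0,0.56,-0.7,0.8,0,0.56,-0.7,0.8,0]'
python3 look.py w8.png; python3 meas.py | grep -E "half"
```

```text
time: 19.77
tool_pos: [0.4286, 0.0597, 0.2552]
eef_rot: [[-1.0, -0.015, -0.002], [-0.015, 1.0, -0.0], [0.002, -0.0, -1.0]]
wrist_force: [-0.2, -0.4, -2.5]
width: 0.0427
grasp_force: 61.6
time: 20.65
tool_pos: [0.3481, -0.0446, 0.1345]
eef_rot: [[-1.0, -0.018, -0.002], [-0.018, 1.0, 0.001], [0.002, 0.001, -1.0]]
wrist_force: [-0.2, -1.1, -1.7]
width: 0.0429
grasp_force: 61.9
[[-0.017 -0.963 -0.269  0.28 ]
 [ 1.    -0.016 -0.006 -0.046]
 [ 0.001 -0.269  0.963  0.204]
 [ 0.     0.     0.     1.   ]]
half_block_1 0.62 [196. 362.] 295 c [ 0.4545 -0.1547  0.0054] n [-0.006 -0.009  1.   ] rect [ 447.7 -161.6] [88.  25.2] 57.0 min [ 0.43  -0.204  0.002] max [ 0.482 -0.127  0.007]
half_block_1 0.55 [323. 261.] 13333 c [ 0.3386 -0.045   0.0853] n [-0.496 -0.008  0.868] rect [338.5 -45. ] [38.4 43.5] 0.9 min [ 0.319 -0.067  0.072] max [ 0.358 -0.023  0.097]
```

```bash
python3 -m crank '[0,0,0.15,0,0,0,0.25,0,-0.02,0,0.28,0,-0.05,0,0.29,0,-0.08,0,0.305,0,-0.12,0,0.32,0,-0.15,0,0.33,0,-0.15,0,0.33,0]'
python3 look.py w9.png; python3 meas.py | grep -E "half"
```

```text
time: 22.0
tool_pos: [0.3704, -0.0446, 0.0862]
eef_rot: [[-1.0, -0.017, -0.002], [-0.017, 1.0, -0.001], [0.002, -0.0, -1.0]]
wrist_force: [-5.9, 0.0, 10.8]
width: 0.0433
grasp_force: 65.8
[[-0.017 -0.963 -0.269  0.303]
 [ 1.    -0.016 -0.004 -0.046]
 [-0.    -0.269  0.963  0.156]
 [ 0.     0.     0.     1.   ]]
half_block_1 0.88 [322. 261.] 13885 c [ 0.3593 -0.0452  0.0402] n [-0.302 -0.005  0.953] rect [359.5 -45.4] [41.7 43. ] 0.7 min [ 0.338 -0.067  0.032] max [ 0.38  -0.024  0.048]
```

```bash
python3 -m crank '[-0.03,0,0.015,0,-0.05,0,0.025,0,-0.07,0,0.035,0,-0.08,0,0.045,0,-0.08,0,0.05,0,-0.08,0,0.05,0]'
python3 look.py w10.png; python3 meas.py | grep -E "half"
```

```text
time: 23.1
tool_pos: [0.3822, -0.0444, 0.079]
eef_rot: [[-1.0, -0.017, -0.002], [-0.017, 1.0, -0.0], [0.002, -0.0, -1.0]]
wrist_force: [-5.3, 0.4, 12.8]
width: 0.0433
grasp_force: 68.4
[[-0.016 -0.963 -0.269  0.314]
 [ 1.    -0.016 -0.004 -0.046]
 [ 0.    -0.269  0.963  0.149]
 [ 0.     0.     0.     1.   ]]
half_block_1 0.86 [324. 256.] 9266 c [ 0.3747 -0.0449  0.037 ] n [-0.092 -0.002  0.996] rect [370.5 -45. ] [42.7 43.3] 0.9 min [ 0.349 -0.067  0.032] max [ 0.392 -0.023  0.04 ]
```

```bash
python3 -m crank '[-0.02,0,0.01,0,-0.03,0,0.02,0,-0.03,0,0.03,0,-0.03,0,0.035,0,-0.03,0,0.035,0]'
python3 look.py w11.png; python3 meas.py | grep -E "half"
```

```text
time: 24.08
tool_pos: [0.3852, -0.0443, 0.0765]
eef_rot: [[-1.0, -0.017, -0.004], [-0.017, 1.0, -0.001], [0.004, -0.001, -1.0]]
wrist_force: [-18.7, 1.6, 61.1]
width: 0.043
grasp_force: 75.1
[[-0.016 -0.963 -0.267  0.317]
 [ 1.    -0.016 -0.004 -0.046]
 [-0.    -0.267  0.964  0.146]
 [ 0.     0.     0.     1.   ]]
half_block_1 0.72 [322. 250.] 7435 c [ 0.3773 -0.0447  0.0356] n [-0.058 -0.002  0.998] rect [372.9 -45.1] [42.  43.5] 1.4 min [ 0.352 -0.067  0.031] max [ 0.394 -0.023  0.038]
```

```bash
python3 -m crank '[0,0,-0.01,0,0,0,-0.02,0,0,0,-0.03,0,0,0,-0.03,0,0.04,0,-0.03,0,0.073,0,-0.03,0,0.073,0,-0.03,0]' 0.75
python3 look.py w12.png; python3 meas.py | grep -E "half"; python3 wall.py .032 .04 .3 .42 -.1 .0
```

```text
time: 25.3
tool_pos: [0.3758, -0.0444, 0.077]
eef_rot: [[-1.0, -0.017, -0.001], [-0.017, 1.0, 0.0], [0.001, 0.0, -1.0]]
wrist_force: [-0.3, -0.3, 0.0]
width: 0.0643
grasp_force: 0.0
[[-0.016 -0.963 -0.27   0.308]
 [ 1.    -0.016 -0.005 -0.046]
 [ 0.    -0.27   0.963  0.147]
 [ 0.     0.     0.     1.   ]]
half_block_1 0.63 [322. 272.] 5917 c [ 0.3769 -0.0446  0.0355] n [-0.134 -0.006  0.991] rect [372.5 -44.6] [41.6 43.8] 0.9 min [ 0.352 -0.067  0.029] max [ 0.393 -0.023  0.038]
13702 z 0.0356 rect ((374.6566467285156, -44.7474365234375), (45.711524963378906, 44.20711135864258), 1.1543300151824951) 
 lo [ 0.02323796 -0.07475437] hi [ 0.01724914 -0.02993839] yc@mid -0.0447
 x [0.3521 0.3961]
567 z 0.0363 rect ((376.6672058105469, -79.93885040283203), (22.900379180908203, 7.401072978973389), 0.6619800329208374) 
 lo [ 0.2886813  -0.18720407] hi [ 0.01813175 -0.08317638] yc@mid -0.0775
 x [0.3654 0.3878]
539 z 0.0363 rect ((375.54248046875, -8.56393814086914), (9.520273208618164, 22.71770477294922), 89.86015319824219) 
 lo [ 0.00196008 -0.01375112] hi [-0.25707263  0.08581018] yc@mid -0.0119
 x [0.3644 0.3866]
```

```bash
python3 -m crank '[0,0,0,0,0,0,0,0,0,0,0,0,0,0,0,0]' 0
python3 -m crank '[0,0,-0.2,0,0,0,-0.6,0,-0.2,-0.1,-0.9,0,-0.5,-0.3,-0.9,0,-0.85,-0.5,-0.9,0,-1,-0.65,-0.9,0,-1,-0.7,-0.9,0,-1,-0.7,-0.9,0]'
python3 -c "
from h import *
to([.6147,-.149,.155],91.8)"
```

```text
time: 26.15
tool_pos: [0.3771, -0.0445, 0.0775]
eef_rot: [[-1.0, -0.017, 0.001], [-0.017, 1.0, 0.0], [-0.001, 0.0, -1.0]]
wrist_force: [-0.5, -0.7, 5.6]
width: 0.0429
grasp_force: 61.3
time: 27.15
tool_pos: [0.5272, -0.1468, 0.2112]
eef_rot: [[-1.0, -0.016, -0.003], [-0.016, 1.0, 0.001], [0.003, 0.001, -1.0]]
wrist_force: [0.3, 0.0, -2.7]
width: 0.0432
grasp_force: 61.9
shift [-0.584 -0.025  0.373] turn -0.019 pos [ 0.5272 -0.1468  0.2112] F [ 0.3  0.  -2.7] w 0.0432 t 27.15
```

```bash
python3 -m crank '[-0.35,-0.015,0,-0.01,-0.584,-0.025,0,-0.02,-0.584,-0.025,0.05,-0.02,-0.584,-0.025,0.2,-0.02,-0.584,-0.025,0.3,-0.02,-0.584,-0.025,0.3,-0.02,-0.584,-0.025,0.3,-0.02]'
python3 look.py w13.png;python3 wall.py .07 .082 .42 .66 -.2 -.1;python3 wall.py .11 .13 .42 .66 -.175 -.125
python3 -c "
from h import *
to([.6147,-.149,.119],91.8)"
```

```text
time: 28.02
tool_pos: [0.6161, -0.149, 0.1678]
eef_rot: [[-0.999, -0.033, 0.0], [-0.033, 0.999, -0.0], [-0.0, -0.0, -1.0]]
wrist_force: [0.4, -0.1, -2.2]
width: 0.0431
grasp_force: 61.9
[[-0.032 -0.962 -0.271  0.548]
 [ 0.999 -0.031 -0.009 -0.152]
 [ 0.    -0.271  0.962  0.238]
 [ 0.     0.     0.     1.   ]]
18634 z 0.0777 rect ((549.1199340820312, -150.561279296875), (80.82649230957031, 44.35288619995117), 1.357175588607788) 
 lo [ 0.0237967  -0.18502668] hi [ 0.02423807 -0.14246293] yc@mid -0.1506
 x [0.5093 0.5886]
15507 z 0.1258 rect ((613.395263671875, -149.6881561279297), (45.365020751953125, 50.01576614379883), 2.2997851371765137) 
 lo [ 0.01774469 -0.18189312] hi [ 0.01959226 -0.13966241] yc@mid -0.1494
 x [0.5908 0.6351]
shift [0.012 0.001 0.328] turn 0.002 pos [ 0.6165 -0.1491  0.1682] F [-0.   1.  -1.1] w 0.0433 t 28.075
```

View pics/w13.png

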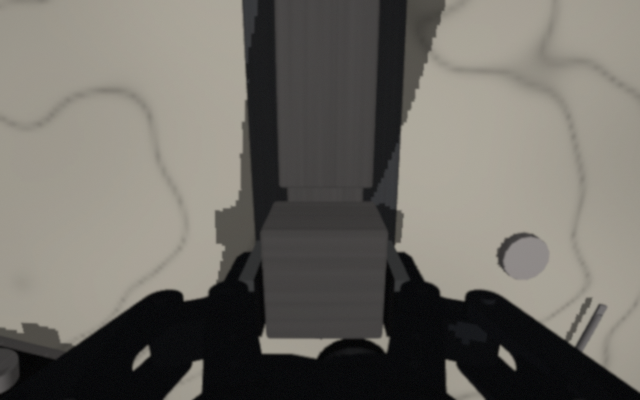

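```bash
python3 -m crank '[-0.004,0,0.12,0,-0.004,0,0.23,0,-0.004,0,0.28,0,-0.004,0,0.31,0,-0.004,0,0.325,0,-0.004,0,0.33,0,-0.004,0,0.33,0]'
```

```text
time: 28.95
tool_pos: [0.6168, -0.1491, 0.1196]
eef_rot: [[-0.999, -0.033, 0.001], [-0.033, 0.999, -0.0], [-0.001, -0.0, -1.0]]
wrist_force: [-3.2, 0.6, 6.3]
width: 0.0434
grasp_force: 63.1
```

Contact; release and look.

```bash
python3 -m crank '[0,0,0,0,0,0,0,0,0,0,0,0,0,0,0,0,0,0,0,0]' 0.75
python3 -m crank '[0,0,-0.1,0,0,0,-0.3,0,0,0,-0.6,0,0.2,0,-0.9,0,0.45,0,-1,0,0.5,0,-1,0,0.5,0,-1,0]'
python3 look.py w14.png; python3 wall.py .07 .09 .42 .66 -.2 -.1;python3 wall.py .0405 .047 .42 .66 -.2 -.1
python3 -c "
from h import *
to([.4885,.1315,.1205],91)"
```

```text
time: 29.58
tool_pos: [0.6169, -0.1491, 0.1177]
eef_rot: [[-0.999, -0.033, -0.0], [-0.033, 0.999, 0.0], [0.0, 0.0, -1.0]]
wrist_force: [-0.3, -0.6, 0.9]
width: 0.0643
grasp_force: 0.0
time: 30.45
tool_pos: [0.5419, -0.1516, 0.2684]
eef_rot: [[-0.999, -0.033, 0.001], [-0.033, 0.999, -0.0], [-0.001, -0.0, -1.0]]
wrist_force: [0.2, 0.8, -0.5]
width: 0.0638
grasp_force: 0.0
[[-0.032 -0.962 -0.272  0.474]
 [ 0.999 -0.031 -0.009 -0.154]
 [ 0.    -0.272  0.962  0.338]
 [ 0.     0.     0.     1.   ]]
9281 z 0.0776 rect ((567.9212646484375, -150.4945068359375), (137.9121856689453, 44.506019592285156), 1.0231335163116455) 
 lo [ 0.01987112 -0.18332112] hi [ 0.01993117 -0.14033189] yc@mid -0.1505
 x [0.4994 0.6352]
2925 z 0.0417 rect ((476.42547607421875, -153.93057250976562), (45.996673583984375, 43.94375228881836), 1.737141728401184) 
 lo [ 0.02688281 -0.18798341] hi [ 0.02659108 -0.14536308] yc@mid -0.1539
 x [0.4538 0.4995]
shift [0.297 1.898 0.982] turn 0.02 pos [ 0.5424 -0.1516  0.2678] F [-0.3  0.1 -0.6] w 0.0641 t 30.5
```

```bash
python3 -m crank '[0.1,0.35,0,0,0.2,0.7,0,0,0.25,1,0,0.02,0.25,1,0,0.02,0.25,1,0,0.02]'
python3 -c "
from h import *
to([.4885,.1315,.1205],91)"
```

```text
time: 31.12
tool_pos: [0.5003, -0.0028, 0.2673]
eef_rot: [[-1.0, -0.018, -0.0], [-0.018, 1.0, -0.001], [0.0, -0.0, -1.0]]
wrist_force: [-0.1, -0.2, -0.3]
width: 0.0641
grasp_force: 0.0
shift [0.062 0.897 0.978] turn 0.001 pos [ 0.5003 -0.0028  0.2673] F [-0.1 -0.2 -0.3] w 0.0641 t 31.125
```

```bash
python3 -m crank '[0.03,0.35,0,0,0.062,0.7,0,0,0.062,0.897,0.15,0,0.062,0.897,0.45,0,0.062,0.897,0.7,0,0.062,0.897,0.88,0,0.062,0.897,0.97,0,0.062,0.897,0.97,0]'
python3 -m crank '[0,0,0,0,0,0,0,0,0,0,0,0,0,0,0,0]' 0
```

```text
time: 32.12
tool_pos: [0.488, 0.1307, 0.1215]
eef_rot: [[-1.0, -0.016, -0.002], [-0.016, 1.0, -0.001], [0.002, -0.001, -1.0]]
wrist_force: [0.8, -0.9, 0.3]
width: 0.0638
grasp_force: 0.0
time: 32.62
tool_pos: [0.489, 0.1317, 0.1236]
eef_rot: [[-1.0, -0.017, 0.003], [-0.017, 1.0, 0.0], [-0.003, 0.0, -1.0]]
wrist_force: [0.6, -0.3, 6.6]
width: 0.0431
grasp_force: 61.7
```

```bash
python3 -m crank '[0,0,-0.1,0,0,0,-0.3,0,0,0,-0.55,0,0,-0.1,-0.8,0,0.1,-0.35,-0.9,0,0.3,-0.6,-0.9,0,0.4,-0.8,-0.9,0,0.4,-0.8,-0.9,0]'
python3 -c "
from h import *
to([.348,-.0446,.1345],91)"
```

```text
time: 33.62
tool_pos: [0.4282, 0.0092, 0.2571]
eef_rot: [[-1.0, -0.014, -0.001], [-0.014, 1.0, -0.0], [0.001, -0.0, -1.0]]
wrist_force: [-0.0, 0.3, -0.9]
width: 0.0432
grasp_force: 61.5
shift [ 0.539 -0.35   0.818] turn -0.004 pos [0.4282 0.0092 0.2571] F [-0.   0.3 -0.9] w 0.0432 t 33.625
```

```bash
python3 -m crank '[0.3,-0.2,0,0,0.54,-0.35,0.2,0,0.54,-0.35,0.5,0,0.54,-0.35,0.75,0,0.54,-0.35,0.82,0,0.54,-0.35,0.82,0]'
python3 -m crank '[0,0,0.15,0,0,0,0.25,0,-0.02,0,0.28,0,-0.05,0,0.29,0,-0.08,0,0.305,0,-0.12,0,0.32,0,-0.15,0,0.33,0,-0.15,0,0.33,0]'
python3 -m crank '[-0.03,0,0.015,0,-0.05,0,0.025,0,-0.07,0,0.035,0,-0.08,0,0.045,0,-0.08,0,0.05,0,-0.08,0,0.05,0]'
python3 -c "
from h import *
to([.386,-.0446,.0765],91)"
python3 look.py w15.png; python3 meas.py | grep -E "half"
```

```text
time: 34.38
tool_pos: [0.3502, -0.0431, 0.1342]
eef_rot: [[-1.0, -0.018, -0.001], [-0.018, 1.0, 0.0], [0.001, 0.0, -1.0]]
wrist_force: [-0.1, -0.5, -1.9]
width: 0.0429
grasp_force: 61.7
time: 35.38
tool_pos: [0.3721, -0.043, 0.0862]
eef_rot: [[-1.0, -0.018, -0.001], [-0.018, 1.0, -0.0], [0.001, -0.0, -1.0]]
wrist_force: [-4.6, 0.2, 9.3]
width: 0.0428
grasp_force: 66.5
time: 36.12
tool_pos: [0.3836, -0.0428, 0.0795]
eef_rot: [[-1.0, -0.017, -0.002], [-0.017, 1.0, -0.0], [0.002, -0.0, -1.0]]
wrist_force: [-8.5, 0.8, 22.0]
width: 0.043
grasp_force: 69.8
shift [-0.016 -0.013  0.02 ] turn -0.0 pos [ 0.3836 -0.0428  0.0795] F [-8.5  0.8 22. ] w 0.043 t 36.125
[[-0.016 -0.963 -0.269  0.316]
 [ 1.    -0.016 -0.004 -0.044]
 [-0.    -0.269  0.963  0.149]
 [ 0.     0.     0.     1.   ]]
half_block_1 0.62 [324. 250.] 7264 c [ 0.376  -0.0432  0.0356] n [-0.055 -0.     0.998] rect [371.6 -43.2] [42.2 43. ] 1.1 min [ 0.35  -0.065  0.031] max [ 0.392 -0.022  0.038]
```

```bash
python3 -m crank '[-0.01,0,0.01,0,-0.01,0,0.015,0,-0.01,0,0.015,0]'
python3 -m crank '[0,0,-0.005,0,0,0,-0.01,0,0,0,-0.01,0,0,0,-0.01,0,0.04,0,-0.01,0,0.073,0,-0.01,0,0.073,0,-0.01,0]' 0.75
python3 look.py w16.png; python3 wall.py .032 .04 .3 .42 -.1 .0 | head -3
```

```text
time: 36.85
tool_pos: [0.3837, -0.0427, 0.0793]
eef_rot: [[-1.0, -0.017, -0.003], [-0.017, 1.0, -0.001], [0.003, -0.001, -1.0]]
wrist_force: [-19.4, 1.2, 59.3]
width: 0.0435
grasp_force: 74.5
time: 37.72
tool_pos: [0.3739, -0.0429, 0.0763]
eef_rot: [[-1.0, -0.017, -0.001], [-0.017, 1.0, 0.0], [0.001, 0.0, -1.0]]
wrist_force: [-0.3, -0.5, 0.5]
width: 0.0641
grasp_force: 0.0
[[-0.016 -0.963 -0.27   0.306]
 [ 1.    -0.016 -0.005 -0.044]
 [ 0.    -0.27   0.963  0.146]
 [ 0.     0.     0.     1.   ]]
13720 z 0.0356 rect ((372.97393798828125, -43.258460998535156), (45.1612548828125, 44.31321334838867), 1.0940850973129272) 
 lo [ 0.0158965 -0.0704253] hi [ 0.02196529 -0.03013845] yc@mid -0.0432
 x [0.3507 0.3943]
```

```bash
python3 -m crank '[0,0,0,0,0,0,0,0,0,0,0,0,0,0,0,0]' 0
python3 -m crank '[0,0,-0.2,0,0,0,-0.6,0,-0.1,-0.1,-0.8,0,-0.4,-0.35,-0.8,0,-0.68,-0.6,-0.8,-0.01,-0.68,-0.72,-0.8,-0.018,-0.68,-0.72,-0.8,-0.018]'
python3 -c "
from h import *
to([.4775,-.1535,.1655],91.8)"
```

```text
time: 38.28
tool_pos: [0.3753, -0.043, 0.0768]
eef_rot: [[-1.0, -0.017, 0.001], [-0.017, 1.0, -0.0], [-0.001, -0.0, -1.0]]
wrist_force: [-1.0, 1.1, 5.5]
width: 0.043
grasp_force: 61.3
time: 39.15
tool_pos: [0.4787, -0.1501, 0.1956]
eef_rot: [[-1.0, -0.029, -0.002], [-0.029, 1.0, 0.0], [0.002, 0.001, -1.0]]
wrist_force: [-0.3, 0.3, -2.3]
width: 0.0429
grasp_force: 61.6
shift [ 0.008 -0.022  0.2  ] turn -0.003 pos [ 0.4787 -0.1501  0.1956] F [-0.3  0.3 -2.3] w 0.0429 t 39.15
```

```bash
python3 -m crank '[0.004,-0.01,0.07,0,0.008,-0.022,0.15,0,0.008,-0.022,0.2,0,0.008,-0.022,0.2,0,0.008,-0.022,0.2,0]'
python3 look.py w17.png;python3 wall.py .11 .135 .42 .66 -.178 -.13
python3 -c "
from h import *
W=np.load('W.npy')
for y0 in(-.17,-.155,-.14):
  m=(np.abs(W[...,1]-y0)<.004)&(W[...,2]>.03)&(W[...,2]<.05);print('lower low end',np.nanpercentile(W[m][:,0],[1,5,50]))
to([.4775,-.1535,.119],91.8)"
```

```text
time: 39.78
tool_pos: [0.4778, -0.1524, 0.1666]
eef_rot: [[-0.999, -0.032, 0.0], [-0.032, 0.999, -0.0], [-0.0, -0.0, -1.0]]
wrist_force: [-0.6, 0.0, -0.7]
width: 0.0433
grasp_force: 61.6
[[-0.031 -0.962 -0.271  0.41 ]
 [ 1.    -0.03  -0.009 -0.155]
 [ 0.    -0.271  0.962  0.236]
 [ 0.     0.     0.     1.   ]]
16332 z 0.1254 rect ((475.58013916015625, -153.75543212890625), (44.99692153930664, 48.03560256958008), 1.8280811309814453) 
 lo [ 0.03931952 -0.19377161] hi [ 0.02436275 -0.14269194] yc@mid -0.1531
 x [0.4531 0.4971]
lower low end [0.45358691 0.4537439  0.46023652]
lower low end [0.45307589 0.45325117 0.45964456]
lower low end [0.45255252 0.45267854 0.45918547]
shift [ 0.004 -0.006  0.319] turn 0.0 pos [ 0.478  -0.1525  0.1668] F [-0.5  0.3 -1.8] w 0.0431 t 39.825
```

View pics/w17.png

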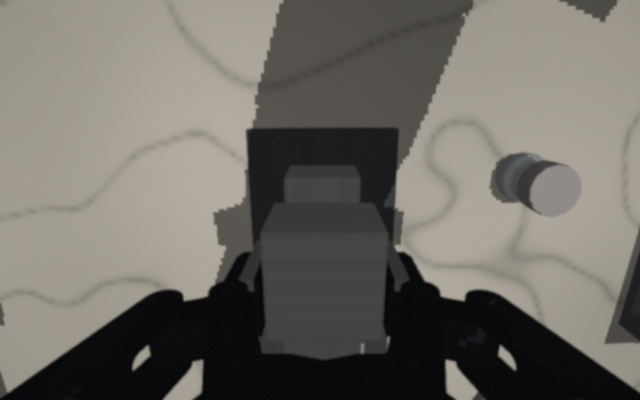

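```bash
python3 -m crank '[0.004,-0.005,0.12,0,0.004,-0.005,0.22,0,0.004,-0.005,0.27,0,0.004,-0.005,0.3,0,0.004,-0.005,0.315,0,0.004,-0.005,0.323,0,0.004,-0.005,0.323,0]'
```

```text
time: 40.7
tool_pos: [0.4774, -0.1534, 0.1188]
eef_rot: [[-1.0, -0.031, 0.001], [-0.031, 1.0, -0.0], [-0.001, -0.0, -1.0]]
wrist_force: [-0.7, -0.1, 3.5]
width: 0.0432
grasp_force: 63.3
```

```bash
python3 -m crank '[0,0,0,0,0,0,0,0,0,0,0,0,0,0,0,0,0,0,0,0]' 0.75
python3 -m crank '[0,0,-0.1,0,0,0,-0.3,0,0,0,-0.6,0,0,0,-0.9,0,-0.2,0,-1,0,-0.45,0,-1,0,-0.45,0,-1,0,-0.45,0,-1,0]'
python3 look.py w18.png; python3 wall.py .07 .09 .42 .66 -.2 -.1;python3 wall.py .0395 .047 .42 .66 -.2 -.1;python3 -c "
from h import *
W=np.load('W.npy')
for x in(.465,.485,.52,.544,.57,.60,.62):
  m=(np.abs(W[...,0]-x)<.004)&(W[...,2]>.07);P=W[m];print(x,np.round([np.median(P[:,2]),P[:,2].min(),P[:,2].max(),*np.percentile(P[:,1],[.5,99.5])],4))"
```

```text
time: 41.32
tool_pos: [0.4771, -0.1533, 0.118]
eef_rot: [[-1.0, -0.031, -0.0], [-0.031, 1.0, -0.0], [0.0, -0.0, -1.0]]
wrist_force: [-0.1, 0.3, -0.2]
width: 0.0637
grasp_force: 0.0
time: 42.32
tool_pos: [0.5438, -0.151, 0.2675]
eef_rot: [[-0.999, -0.032, -0.002], [-0.032, 0.999, 0.0], [0.002, 0.0, -1.0]]
wrist_force: [-0.3, -0.5, -0.5]
width: 0.064
grasp_force: 0.0
[[-0.031 -0.963 -0.269  0.476]
 [ 1.    -0.029 -0.009 -0.153]
 [ 0.001 -0.269  0.963  0.337]
 [ 0.     0.     0.     1.   ]]
3885 z 0.0777 rect ((475.4180908203125, -153.85519409179688), (43.069580078125, 44.286903381347656), 1.6546645164489746) 
 lo [ 0.02871302 -0.18911838] hi [ 0.01153995 -0.137865  ] yc@mid -0.1539
 x [0.4538 0.497 ]
9364 z 0.0776 rect ((567.5997314453125, -150.4615020751953), (137.3359832763672, 44.38456726074219), 1.0560541152954102) 
 lo [ 0.01960595 -0.18315624] hi [ 0.01837303 -0.13950823] yc@mid -0.1505
 x [0.4994 0.6348]
0.465 [ 0.0777  0.0753  0.0798 -0.176  -0.1322]
0.485 [ 0.0776  0.0756  0.0798 -0.1751 -0.1319]
0.52 [ 0.0776  0.0757  0.2912 -0.1734 -0.1301]
0.544 [ 0.2543  0.0701  0.2785 -0.2097 -0.0909]
0.57 [ 0.0778  0.0701  0.0849 -0.416   0.1061]
0.6 [ 0.0776  0.0755  0.0795 -0.1718 -0.1281]
0.62 [ 0.0776  0.0701  0.0796 -0.4313 -0.128 ]
```

View pics/w18.png

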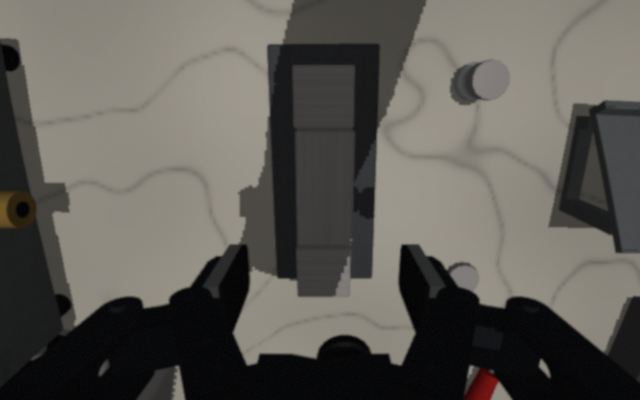

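```bash
python3 -c "
from cell import ctrl
print(ctrl.job_done())"
```

```text
the job is handed in; nothing more can be done
None
```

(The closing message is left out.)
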